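Open the long vial box

TASK

Open the longer of the two grey vial boxes: lift the tab end of its white sliding lid over the stop lip, slide the lid out of its grooves, and set it down gently, flat and right way up, in the middle of the black rubber mat. Leave the shorter box shut and its lid where it is.

Things in the scene. Friction and masses are not known exactly. Their poses are not given: they have to be found in the camera images.
- long_lid_mid (a point): Centre of the long box's loose white lid plate, 180 (its x) x 84 (y) x 5 mm, 90 g, z up, axes as the box's while shut. An upright grip tab 26 (x) x 14 (y) x 40 mm tall stands on it, its axis 65 mm from this point towards -x; the tab's top is 42.5 mm above this point. Pinch the tab's upper half across its 14 mm (along y), fingertips at least 8 mm above the plate's top.
- long_box: Long grey box, fixed, 200 (x) x 104 (y) x 66 mm tall; origin: centre of underside. Lid lies on ledges 50 mm up, slides out to the box's -x. There a stop lip, top 58 mm up, bars it. At +x, rails over its long edges (last 65 mm, 6 mm above lid) bar a straight lift. Raise the tab end 10 to 18 mm (14 is good), slide 60 to 75 mm to -x over the lip; then lift clear. Only friction resists.
- mat: Black rubber mat lying fixed on the bench, 240 (its x) x 140 (y) x 3 mm thick; origin at the centre of its underside, z up. The lid goes here.
- short_lid_mid (a point): Centre of the lid plate (110 x 84 x 5 mm, with a like tab 30 mm from this point towards its -x) of the shorter grey box, 130 x 104 x 66 mm, fixed to the bench. It stays shut: leave alone.
There are look-alikes about, which are no part of the job. Leave any pink or yellow look-alike of the long_box alone.

How it is judged:
On the way, in this order (a step that is already met when the one before it is completed fails the run):
1. the long lid has slid at least 30 mm out over the lip, still low over its box (x of long_lid_mid in the frame of long_box between -0.09 and -0.03 m and z of long_lid_mid in the frame of long_box between 0.0545 and 0.09 m), for 0.04 s.
2. the lid is lowered onto the mat with the hand still at its tab (not dropped) (horizontal distance between long_lid_mid and mat below 0.06 m and height (world z) of long_lid_mid below 0.02 m and distance between the grasp point and long_lid_mid below 0.11 m), for 0.04 s.
At the end, for the whole second after the job is handed in: The long lid lies released, flat (within 7 degrees) and right way up on the mat, its centre within 50 mm of the mat's centre; the short box's lid is within 15 mm of where it began (horizontal distance between long_lid_mid and mat below 0.05 m and height (world z) of long_lid_mid below 0.012 m and angle between long_lid_mid's own z axis and vertical below 0.12 rad and distance of short_lid_mid from where it was at the start of the episode below 0.015 m); the robot touches nothing.
It fails at once if the short box's lid is moved by more than 15 mm (distance of short_lid_mid from where it was at the start of the episode above 0.015 m).
It also fails if it takes over 45 s, if anything falls off the work surface, if the arm or the gripper's body presses on something with over 40 N, if the wrist force passes 120 N, or if a joint passes its speed limit or range.

ROBOT

A 7-joint arm with a two-finger parallel gripper is mounted at the origin on the work surface. World frame = base frame: x ahead of the robot, y to its left, z up, the work surface at z = 0. Lengths are in m, angles in rad, forces in N, time in s.
With the tool pointing down it reaches from about 0.4 to 0.85 m from the base axis. Payload 4.5 kg.
Tool frame: the origin (TCP) lies on the centre line of the jaws, within the pads' length; the fingertips stand 14 mm ahead of it and the grasp point (between the pads) lies 5 mm behind it (nose_length is the distance from the TCP to the fingertips, in m); x points along the fingers, y is the direction in which the jaws open and shut, and the axes are right-handed (so a half turn about x gives the same grasp; the last joint's range is limited). The gripper opens to 88 mm and grips with 3 to 60 N. Pads are 18 mm wide; open, the fingers measure 123 mm over their backs; the gripper's body (75 mm by 187 mm) begins 45 mm behind the grasp point.
Start: joints at [-1.211, 0.689, -0.195, 1.565, 0.157, 0.902, -0.215], TCP at [0.2, 0.592, 0.253] pointing down, gripper open.
Joint ranges: [-3.01, 3.01], [-0.46, 2.08], [-1.47, 1.51], [0.13, 2.56], [-1, 4.14], [0.04, 2.09], [-2.66, 2.66]. Speed limits (rad/s): [2.57, 2.57, 3.14, 3.14, 3.14, 3.14, 3.14].

INTERFACE

Orientations are given as a unit quaternion [x, y, z, w].
In Python, from plant import get_state, snapshot, camera_params, finish_job, boxes_of, silhouettes, spot_point, nose_length gives the robot as it stands.
- The arm moves only by the tool apply_moves, never from a script. Its arguments are lists of equal length, an entry for each row: "delta_pos": the shift along the tool's x, y, z in cm, a list of three; "yaw": the turn about the tool's x in rad; "gripper": the opening in per cent of the stroke, from 0 (shut) to 100 (fully open). A call has 1 to 10 rows; each row is the pose to reach, as a shift and turn from the pose measured when the call began, along the tool's axes at that moment; what a row does not reach only later rows make up. A row lasts 1/12 s, in which the tool goes at most 41.7 mm and 7.16 degrees, less where a joint would pass 70% of its speed; a pose out of reach is approached as far as the arm can. A call with a gripper value outside its range is refused whole. The fingers move at their own pace and stop on an object; "force" is the grip in N (left out, the last holds). Time passes only in rows, so rows that repeat a pose let the fingers close. It gives the time, the measured TCP pose, the force and the opening at its end, in the units of the state.
- get_state(): the state, without advancing time (a new reading comes with each control period).
- snapshot(name): name is "side" or "top"; returns the picture (400x640x3 uint8, red, green, blue); there is no depth.
- camera_params(name): a dict with "fovy" (degrees; the focal length in pixels is half the picture's height over the tangent of half this angle, whatever the lens; pixels are square), "cx", "cy" (the principal point, pixels), "dist" ([k1, k2, p1, p2, k3] as OpenCV has them; the pictures are not rectified), "position" and "orientation" of the camera in the world. Camera axes: x right, y down, z forward; pixel columns grow to the right and rows downward; lengths in m; the calibration is good to about 2 mm. A picture is of the moment at which its call begins. camera_params takes no time and is no camera call.
- finish_job(): hands the job in, once; it reports no verdict.
Trained networks look in the newest picture that a camera, given by its name, has taken for a name from the list of things; names that differ only in an ending like _2 or _b are one class to them, and where a whole thing is asked for, a point or a joint stands for the part that bears it (a point fixed in the world has none). Each returns a list of dicts, best first, with "score" (0 to 1); they miss things now and then, are a little off and sometimes report something else, mostly with a low value. They report only what shows in the picture. A call takes as long as a camera call. They do not tell look-alikes from the thing itself.
- boxes_of(thing, camera): "bbox" ([left, top, width, height] in pixels, round what is visible of it).
- silhouettes(thing, camera): "mask" (400x640 bool, what is visible of it) and "bbox" ([left, top, width, height] in pixels, round what is visible of it).
- spot_point(thing, camera): "pixel" ([column, row] in pixels: a listed point, or the origin of a listed thing).
The state is a dict: "clock": time; "q": joint angles; "qd": joint speeds; "joint_torque": joint torques, N m; "tool_pos": TCP position; "eef_rot": TCP orientation; "contact_force": force on the tool from outside, world axes, zero at the start; "moment": the same for the moment, N m; "opening": opening from 0.0 (shut) to 1.0 (fully open).
Only numpy, scipy, OpenCV 4.12 (cv2) and the standard library are available. Lean on these libraries where they do the work, as an engineer would, in place of code of your own. Each camera call takes 0.05 s, during which the arm holds its last target.

## Working session

There is one attempt and no reset: what is moved stays moved. The work goes in short steps, Python scripts to look and compute and a tool call to move; the robot and the scene stay as the last step left them, time stands still between calls to the robot, and variables do not carry over. Pictures are saved under pics/ and viewed, and the job is handed in when it is done.

Besides the shell and the picture viewer there is one more tool, called in YAML: its name, and indented under it one key for each argument. apply_moves: Moves the arm, as the interface text tells. Its arguments: {"type":"object","properties":{"delta_pos":{"type":"array"},"yaw":{"type":"array"},"gripper":{"type":"array"},"force":{"type":"number"}},"required":["delta_pos","yaw","gripper"]}

```bash
mkdir -p pics; ls; python3 - <<'E'
from plant import *
import cv2
print(get_state())
for n in("top","side"):
    im=snapshot(n); cv2.imwrite(f"pics/{n}0.png",im[:,:,::-1]); print(n,camera_params(n))
E
```

```text
pics
{'clock': 0.0, 'q': array([-1.21119622,  0.68996466, -0.19445748,  1.5663221 ,  0.15729022,
        0.90249912, -0.21507309]), 'qd': array([ 5.69732613e-04, -3.85030161e-05, -1.14900681e-03, -5.20924657e-05,
        8.64745439e-04,  9.86546703e-04, -1.39294291e-03]), 'joint_torque': array([-7.58401857e-04, -5.27571523e+01, -1.26714002e+00, -1.53434855e+01,
       -5.26293903e-02,  6.45851178e-03,  1.66575783e-04]), 'tool_pos': array([0.19992313, 0.59153335, 0.25192648]), 'eef_rot': array([ 0.11402126,  0.69779575, -0.11529545,  0.69770137]), 'contact_force': array([-1.03145119, -0.11964567,  0.62477852]), 'moment': array([ 0.02481461,  0.02739938, -0.05830817]), 'opening': 0.9975971185415972}
top {'fovy': 42.761885762057375, 'cx': 316.21668137797394, 'cy': 195.8219793734494, 'dist': array([-0.15602877,  0.        ,  0.        ,  0.        ,  0.        ]), 'position': array([0.28492465, 0.08916742, 1.62013777]), 'orientation': array([-0.69837055,  0.71358896, -0.03716219,  0.04108953])}
side {'fovy': 54.542428228526916, 'cx': 320.285259077953, 'cy': 203.49565820431184, 'dist': array([0.00062225, 0.        , 0.        , 0.        , 0.        ]), 'position': array([-0.00598832, -0.58616252,  0.92841696]), 'orientation': array([ 0.88797536, -0.26675048,  0.11232079, -0.35739051])}
```

View pics/top0.png

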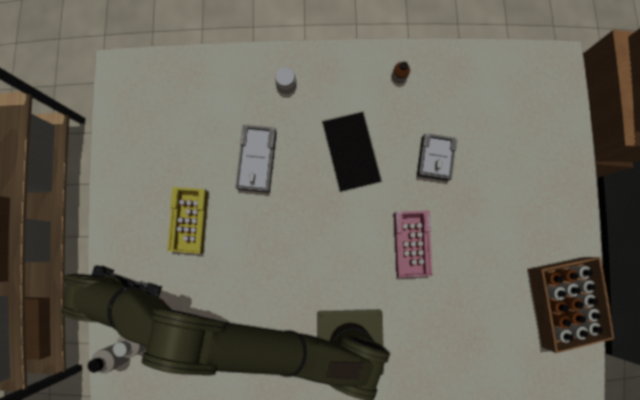

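View pics/side0.png

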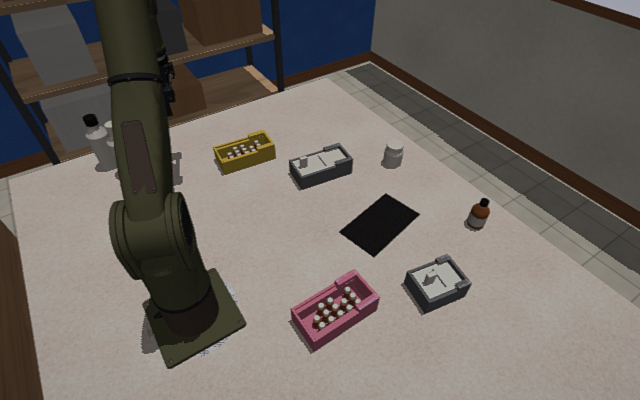

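The top view shows the long grey box at about (256,158), its tab near (252,180) on the robot's side. The mat is at (351,151) and the short box at (437,157). Next I'll measure them.

```bash
cat > h.py <<'E'
from plant import *
import cv2, numpy as np
from scipy.spatial.transform import Rotation as R
def K(n):
    c=camera_params(n); f=200/np.tan(np.radians(c["fovy"]/2))
    return np.array([[f,0,c["cx"]],[0,f,c["cy"]],[0,0,1.]]),c["dist"],c["position"],R.from_quat(c["orientation"]).as_matrix()
def topix(n,P):
    k,d,p,r=K(n); P=np.atleast_2d(P)
    q=(P-p)@r
    return cv2.projectPoints(q.reshape(-1,1,3),np.zeros(3),np.zeros(3),k,d)[0][:,0]
def atz(n,px,z):
    k,d,p,r=K(n)
    u=cv2.undistortPoints(np.array(px,float).reshape(-1,1,2),k,d)[:,0]
    v=np.c_[u,np.ones(len(u))]@r.T
    return p+v*((z-p[2])/v[:,2])[:,None]
def tri(p1,p2,n1="top",n2="side"):
    A=[];
    o=[];
    for n,px in((n1,p1),(n2,p2)):
        k,d,p,r=K(n);u=cv2.undistortPoints(np.array(px,float).reshape(1,1,2),k,d)[0,0]
        v=r@np.r_[u,1];v/=np.linalg.norm(v);M=np.eye(3)-np.outer(v,v);A.append(M);o.append(M@p)
    x=np.linalg.lstsq(np.vstack(A),np.hstack(o),rcond=None)[0]
    return x,np.linalg.norm(np.vstack(A)@x-np.hstack(o))
E
python3 - <<'E'
from h import *
for n in("top","side"):
    im=snapshot(n)
    for t in("long_box","mat","long_lid_mid"):
        for s in silhouettes(t,n)[:4]:
            m=s["mask"].astype(np.uint8); c=max(cv2.findContours(m,0,1)[0],key=cv2.contourArea)
            print(n,t,round(s["score"],2),s["bbox"],cv2.minAreaRect(c))
    for t in("long_box","mat","long_lid_mid","short_lid_mid"):
        print(n,t,[(round(s["score"],2),np.round(s["pixel"],1),atz(n,[s["pixel"]],{"l":.0525,"m":0,"s":.0525}[t[0]] if t!="long_box" else 0).round(3)) for s in spot_point(t,n)[:3]])
    x,y,w,h=(225,110,245,90) if n=="top" else (275,130,210,190)
    cv2.imwrite(f"pics/{n}1.png",cv2.resize(im[y:y+h,x:x+w,::-1],None,fx=3.2 if n=="top" else 3,fy=3.2 if n=="top" else 3,interpolation=2))
E
```

```text
top long_box 0.96 [394.3, 210.8, 39.9, 70.6] ((411.84576416015625, 243.02908325195312), (67.22251892089844, 38.22892761230469), 87.45519256591797)
top long_box 0.94 [234.0, 124.3, 44.6, 69.6] ((255.48170471191406, 158.16464233398438), (36.55284118652344, 65.5963363647461), 6.34019136428833)
top long_box 0.58 [168.1, 186.1, 41.7, 67.3] ((188.2029266357422, 219.86175537109375), (37.96476745605469, 65.49880981445312), 4.39870548248291)
top mat 0.88 [324.5, 113.4, 57.1, 76.7] ((351.0352783203125, 151.25726318359375), (74.3356704711914, 44.640052795410156), 75.0685806274414)
top mat 0.68 [423.3, 138.4, 27.6, 38.1] ((437.7959899902344, 156.37200927734375), (26.922258377075195, 35.508758544921875), 10.30484676361084)
top mat 0.66 [232.5, 125.0, 46.6, 68.5] ((256.06201171875, 158.5353240966797), (36.352699279785156, 66.14354705810547), 6.458815574645996)
top long_lid_mid 0.58 [236.8, 130.8, 34.7, 55.7] ((255.17823791503906, 158.2178192138672), (28.06005096435547, 56.12010192871094), 5.710592269897461)
top long_box [(0.87, array([411.3, 245.9]), array([[ 0.299, -0.202, -0.   ]])), (0.6, array
[... 768 characters left out ...]
3984), 71.56504821777344)
side mat 0.6 [339.5, 192.8, 80.6, 67.3] ((379.4501037597656, 222.94656372070312), (42.2549934387207, 69.9376220703125), 46.97493362426758)
side long_lid_mid 0.68 [291.0, 151.8, 55.3, 24.6] ((319.0499572753906, 160.64999389648438), (18.34120750427246, 50.28021240234375), 71.56504821777344)
side long_box [(0.93, array([250.4, 157.4]), array([[0.411, 0.499, 0.   ]])), (0.79, array([321.8, 168.8]), array([[0.599, 0.299, 0.   ]]))]
side mat [(0.95, array([379.3, 221. ]), array([[ 0.612, -0.012,  0.   ]]))]
side long_lid_mid [(0.71, array([316.6, 162.4]), array([[0.569, 0.287, 0.052]]))]
side short_lid_mid [(0.91, array([437.7, 279.5]), array([[ 0.574, -0.289,  0.052]]))]
```

View pics/top1.png

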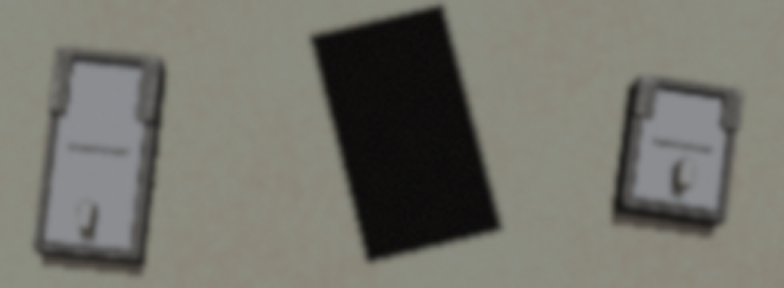

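View pics/side1.png

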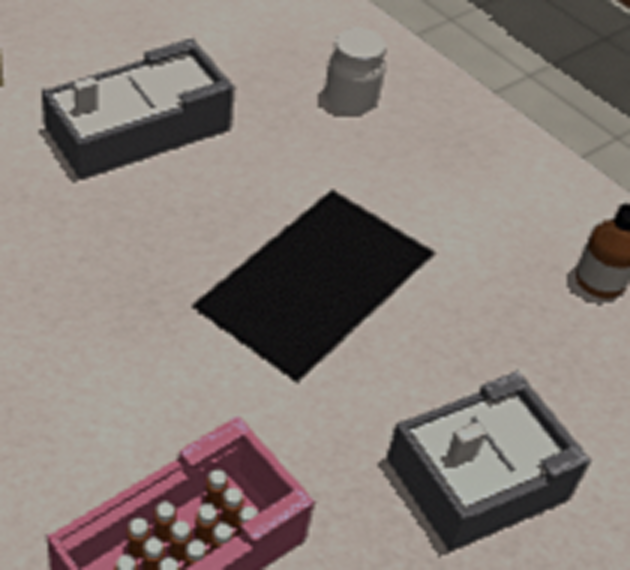

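```bash
cat > fit.py <<'E'
from h import *
from scipy.optimize import minimize
S=4
def hullmask(n,P):
    h=cv2.convexHull(topix(n,P).astype(np.float32))[:,0]
    m=np.zeros((400*S//1,640*S),np.uint8); cv2.fillConvexPoly(m,np.round((h+.5)*S*16-8).astype(np.int32),1,shift=4)
    return m
def boxpts(x0,x1,hy,z0,z1): return np.array([[x,y,z] for x in(x0,x1) for y in(-hy,hy) for z in(z0,z1)])
def place(P,v):
    c,s=np.cos(v[2]),np.sin(v[2]); return np.c_[P[:,0]*c-P[:,1]*s+v[0],P[:,0]*s+P[:,1]*c+v[1],P[:,2]]
def fit(parts,masks,v0):
    M={n:cv2.resize(m.astype(np.float32),None,fx=S,fy=S,interpolation=1)>.5 for n,m in masks.items()}
    def cost(v):
        v=np.array(v)*[.01,.01,.1]; c=0
        for n,m in M.items():
            a=np.zeros_like(m)
            for P in parts: a|=hullmask(n,place(P,v)).astype(bool)
            c+=(a^m).sum()/m.sum()
        return c
    r=minimize(cost,np.array(v0)/[.01,.01,.1],method="Nelder-Mead",options=dict(initial_simplex=np.array(v0)/[.01,.01,.1]+np.array([[0,0,0],[1,0,0],[0,1,0],[0,0,1.]])))
    return r.x*[.01,.01,.1],r.fun
E
python3 - <<'E'
from fit import *
ms={"long_box":{},"mat":{}}
ctr={"top":{"long_box":(256,158),"mat":(351,151)},"side":{"long_box":(321,166),"mat":(379,223)}}
ims={}
for n in("top","side"):
    ims[n]=snapshot(n)
    for t in ms:
        c=ctr[n][t]
        s=min(silhouettes(t,n),key=lambda s:np.hypot(s["bbox"][0]+s["bbox"][2]/2-c[0],s["bbox"][1]+s["bbox"][3]/2-c[1]))
        ms[t][n]=s["mask"]
lb=[boxpts(-.1,.1,.052,0,.058),boxpts(.035,.1,.052,0,.066)]
mt=[boxpts(-.12,.12,.07,0,.003)]
for t,p,v in(("long_box",lb,[.59,.295,-.1]),("mat",mt,[.61,-.015,.3])):
    for sub in(("top","side"),("top",),("side",)):
        r=fit(p,{n:ms[t][n] for n in sub},v); print(t,sub,r[0].round(4),round(r[1],3))
        if len(sub)==2:
            for n in("top","side"):
                im=ims[n]
                if t=="long_box":
                    Q=place(np.array([[-.09,.042,.055],[.09,.042,.055],[.09,-.042,.055],[-.09,-.042,.055]]),r[0])
                    T=place(np.array([[-.078,.007,.095],[-.052,.007,.095],[-.052,-.007,.095],[-.078,-.007,.095]]),r[0])
                else: Q=place(mt[0][[0,2,6,4]],r[0]);T=Q
                if t=="long_box":ims[n]=cv2.resize(im,None,fx=4,fy=4,interpolation=2)
                for q in(Q,T): cv2.polylines(ims[n],[((topix(n,q)+.5)*4).astype(np.int32)],1,(255,0,0) if t=="long_box" else (0,255,0),1)
cv2.imwrite("pics/top2.png",ims["top"][430:800,900:1560,::-1])
cv2.imwrite("pics/side2.png",ims["side"][540:1060,1120:1720,::-1])
E
```

```text
long_box ('top', 'side') [ 0.5838  0.2839 -0.1101] 2.671
long_box ('top',) [ 0.5836  0.2836 -0.1142] 1.97
long_box ('side',) [ 0.5843  0.2848 -0.1061] 0.693
mat ('top', 'side') [ 0.609  -0.0205  0.2153] 0.074
mat ('top',) [ 0.6085 -0.0209  0.2224] 0.033
mat ('side',) [ 0.6091 -0.0199  0.209 ] 0.036
```

View pics/top2.png

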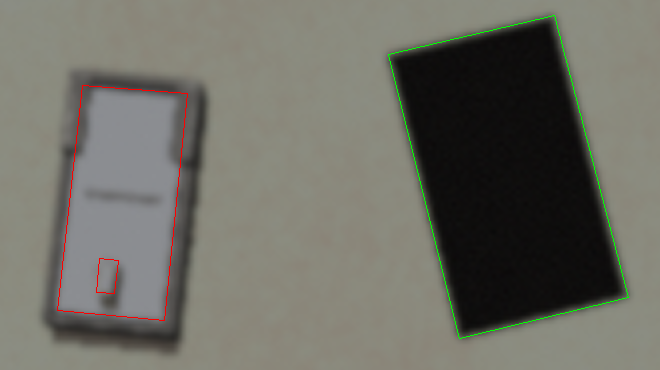

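View pics/side2.png

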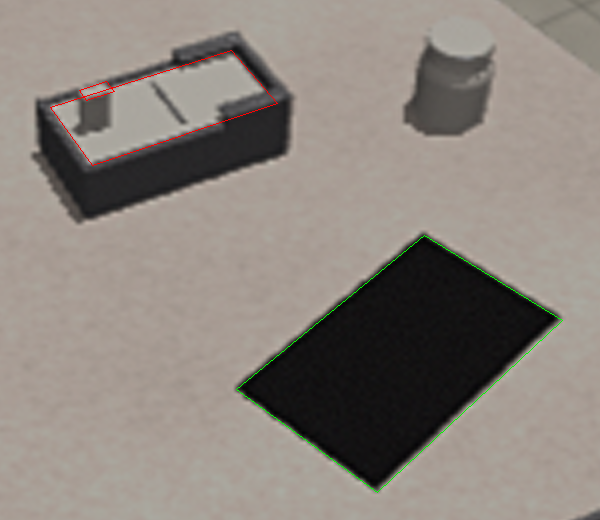

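The mat fit is good, with the green outline on its edges. The box mask leaves out the lid, so I'll fill it and refit.

```bash
python3 - <<'E'
from fit import *
ctr={"top":(256,158),"side":(321,166)}
ims={};mk={}
for n in("top","side"):
    ims[n]=snapshot(n)
    c=ctr[n];m=0
    for t in("long_box","long_lid_mid"):
        L=silhouettes(t,n)
        if not L: print("none",t,n);continue
        s=min(L,key=lambda s:np.hypot(s["bbox"][0]+s["bbox"][2]/2-c[0],s["bbox"][1]+s["bbox"][3]/2-c[1]))
        m=m|s["mask"]
    cs=cv2.findContours(m.astype(np.uint8),0,1)[0]; o=np.zeros((400,640),np.uint8); cv2.drawContours(o,[max(cs,key=cv2.contourArea)],-1,1,-1); mk[n]=o; print(o.sum())
for hz in(.055,.058,.062,.066):
  tab=boxpts(-.078,-.052,.007,.05,.095)
  lb=[boxpts(-.1,.1,.052,0,hz),boxpts(.035,.1,.052,0,.066),tab]
  for sub in(("top","side"),("top",),("side",)):
    r=fit(lb,{n:mk[n] for n in sub},[.59,.295,-.1]); print(hz,sub,r[0].round(4),round(r[1],3))
    if len(sub)==2 and hz==.058:v=r[0]
for n in ims:
    ims[n]=cv2.resize(ims[n],None,fx=6,fy=6,interpolation=2)
    for q in([[-.09,.042,.055],[.09,.042,.055],[.09,-.042,.055],[-.09,-.042,.055]],[[-.078,.007,.095],[-.052,.007,.095],[-.052,-.007,.095],[-.078,-.007,.095]],[[-.1,.052,0],[.1,.052,0],[.1,-.052,0],[-.1,-.052,0]]):
        cv2.polylines(ims[n],[((topix(n,place(np.array(q),v))+.5)*6).astype(np.int32)],1,(255,0,0),1)
a=ims["top"][700:1200,1370:1720,::-1]; b=ims["side"][800:1180,1700:2140,::-1]
o=np.zeros((500,800,3),np.uint8);o[:500,:350]=a;o[:380,360:]=b;cv2.imwrite("pics/fit3.png",o)
E
```

```text
1467
1827
0.055 ('top', 'side') [ 0.5857  0.2845 -0.0834] 0.646
0.055 ('top',) [0.5911 0.2916 0.0936] 0.573
0.055 ('side',) [ 0.5849  0.2854 -0.1084] 0.055
0.058 ('top', 'side') [ 0.5844  0.2834 -0.0765] 0.659
0.058 ('top',) [0.5878 0.2915 0.0959] 0.576
0.058 ('side',) [ 0.585   0.2848 -0.0956] 0.066Traceback (most recent call last):
  File "<stdin>", line 17, in <module>
  File "fit.py", line 20, in fit
    r=minimize(cost,np.array(v0)/[.01,.01,.1],method="Nelder-Mead",options=dict(initial_simplex=np.array(v0)/[.01,.01,.1]+np.array([[0,0,0],[1,0,0],[0,1,0],[0,0,1.]])))
    res = _minimize_neldermead(fun, x0, args, callback, bounds=bounds,
                               **options)
    fsim[j] = func(sim[j])
              ~~~~^^^^^^^^
    fx = function(np.copy(x), *(wrapper_args + args))
  File "fit.py", line 17, in cost
    for P in parts: a|=hullmask(n,place(P,v)).astype(bool)
                       ~~~~~~~~^^^^^^^^^^^^^^
  File "fit.py", line 5, in hullmask
    h=cv2.convexHull(topix(n,P).astype(np.float32))[:,0]
                     ~~~~~^^^^^
  File "h.py", line 8, in topix
    k,d,p,r=K(n); P=np.atleast_2d(P)
            ~^^^
  File "h.py", line 5, in K
    c=camera_params(n); f=200/np.tan(np.radians(c["fovy"]/2))
ValueError: time passes only in moves, steps and waits
```

```bash
sed -i 's/^def K(n):/from functools import lru_cache\n@lru_cache(None)\ndef K(n):/' h.py; cat > m.py <<'E'
from fit import *
ctr={"top":(256,158),"side":(321,166)}
ims={};mk={}
for n in("top","side"):
    ims[n]=snapshot(n)
    c=ctr[n]
    L=silhouettes("long_box",n)
    s=min(L,key=lambda s:np.hypot(s["bbox"][0]+s["bbox"][2]/2-c[0],s["bbox"][1]+s["bbox"][3]/2-c[1]))
    ys,xs=np.nonzero(s["mask"]); o=np.zeros((400,640),np.uint8); cv2.fillConvexPoly(o,cv2.convexHull(np.c_[xs,ys].astype(np.int32)),1); mk[n]=o; print(o.sum(),s["bbox"])
for hz in(.055,.062,.066):
  lb=[boxpts(-.1,.1,.052,0,hz),boxpts(.035,.1,.052,0,.066)]
  for sub in(("top","side"),("top",),("side",)):
    r=fit(lb,{n:mk[n] for n in sub},[.59,.295,-.1]); print(hz,sub,r[0].round(4),round(r[1],3))
    if len(sub)==2 and hz==.062:v=r[0]
for n in ims:
    ims[n]=cv2.resize(ims[n],None,fx=6,fy=6,interpolation=2)
    for q in([[-.09,.042,.055],[.09,.042,.055],[.09,-.042,.055],[-.09,-.042,.055]],[[-.078,.007,.095],[-.052,.007,.095],[-.052,-.007,.095],[-.078,-.007,.095]],[[-.1,.052,0],[.1,.052,0],[.1,-.052,0],[-.1,-.052,0]]):
        cv2.polylines(ims[n],[((topix(n,place(np.array(q),v))+.5)*6).astype(np.int32)],1,(255,0,0),1)
a=ims["top"][700:1200,1370:1720,::-1]; b=ims["side"][800:1180,1700:2140,::-1]
o=np.zeros((500,800,3),np.uint8);o[:500,:350]=a;o[:380,360:]=b;cv2.imwrite("pics/fit3.png",o)
E
python3 m.py
```

```text
1443 [240.1, 130.5, 27.6, 55.9]
1948 [286.5, 142.7, 66.9, 45.3]
0.055 ('top', 'side') [ 0.5855  0.286  -0.114 ] 0.658
0.055 ('top',) [0.5929 0.2913 0.1289] 0.594
0.055 ('side',) [ 0.585   0.2862 -0.1205] 0.041
0.062 ('top', 'side') [ 0.5847  0.2836 -0.0845] 0.666
0.062 ('top',) [0.5736 0.2881 0.1378] 0.605
0.062 ('side',) [ 0.5847  0.2839 -0.0916] 0.04
0.066 ('top', 'side') [ 0.5855  0.2816 -0.0437] 0.683
0.066 ('top',) [0.5885 0.2897 0.1316] 0.608
0.066 ('side',) [ 0.5845  0.2832 -0.0883] 0.052
```

View pics/fit3.png

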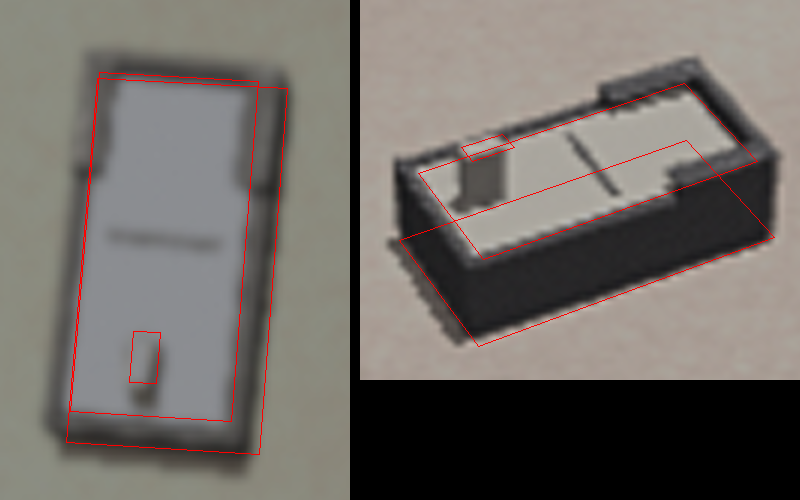

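```bash
python3 - <<'E'
from fit import *
for v in([.585,.285,-.1],[.585,.285,-.08],[.585,.285,-.13]):
    b=np.vstack([place(p,v) for p in(boxpts(-.1,.1,.052,0,.06),boxpts(.035,.1,.052,0,.066))])
    l=place(boxpts(-.09,.09,.042,.055,.055),v)
    print(v,[cv2.minAreaRect(topix("top",p).astype(np.float32)) for p in(b,l)])
im=snapshot("top")
# white lid threshold + dark tab side
g=cv2.cvtColor(im,cv2.COLOR_RGB2HSV)
w=((g[...,1]<28)&(g[...,2]>115)).astype(np.uint8); w[:110]=0;w[205:]=0;w[:,:225]=0;w[:,290:]=0
n,l,s,c=cv2.connectedComponentsWithStats(w);i=1+s[1:,4].argmax();print(s[i],c[i])
cc=max(cv2.findContours((l==i).astype(np.uint8),0,1)[0],key=cv2.contourArea);print(cv2.minAreaRect(cc))
E
```

```text
[0.585, 0.285, -0.1] [((255.4943389892578, 157.87042236328125), (35.49614715576172, 66.38929748535156), 5.211015224456787), ((254.78076171875, 157.22247314453125), (26.896501541137695, 57.290164947509766), 5.295488357543945)]
[0.585, 0.285, -0.08] [((255.47882080078125, 157.88031005859375), (35.446571350097656, 66.40933227539062), 4.054586887359619), ((254.781982421875, 157.227783203125), (26.910015106201172, 57.25617218017578), 4.138819694519043)]
[0.585, 0.285, -0.13] [((255.51817321777344, 157.85629272460938), (35.56777572631836, 66.35533142089844), 6.944046974182129), ((254.77940368652344, 157.2144012451172), (26.875844955444336, 57.34002685546875), 7.028693675994873)]
[ 225  110   65   95 3129] [253.89645254 155.66123362]
((257.0, 157.0), (63.99999237060547, 93.99998474121094), 0.0)
```

```bash
cat > go.py <<'E'
from h import *
import sys
def rel(P,yaw):
    """delta from the present pose to TCP P with tool y along box y at yaw (mod pi)"""
    s=get_state(); M=R.from_quat(s["eef_rot"]).as_matrix()
    d=M.T@(np.array(P)-s["tool_pos"])*100
    t=np.array([-np.sin(yaw),np.cos(yaw),0]); l=M.T@t
    a=np.arctan2(l[2],l[1]); a=(a+np.pi/2)%np.pi-np.pi/2
    print("t",s["clock"],"tcp",s["tool_pos"].round(4),"F",s["contact_force"].round(1),"op",round(s["opening"],3),"x",M[:,0].round(3),"y",M[:,1].round(3),"delta cm",d.round(2),"yaw",round(a,3),"q7",s["q"][6].round(2))
E
python3 - <<'E'
from go import *
rel([.5194,.2923,.20],-.112)
rel([.5194,.2923,.084],-.112)
E
```

```text
t 1.75 tcp [0.2    0.5921 0.2528] F [ 0.6  0.3 -0. ] op 1.001 x [ 0.  0. -1.] y [0.32  0.947 0.   ] delta cm [  5.28 -18.19  39.85] yaw -0.214 q7 -0.22
t 1.75 tcp [0.2    0.5921 0.2528] F [ 0.6  0.3 -0. ] op 1.001 x [ 0.  0. -1.] y [0.32  0.947 0.   ] delta cm [ 16.88 -18.19  39.85] yaw -0.214 q7 -0.22
```

apply_moves:
  delta_pos:
    - [0, -1, 2]
    - [0, -2.5, 5.5]
    - [0, -4, 9]
    - [0, -5.5, 12.5]
    - [0, -7, 16]
    - [0, -8.5, 19.5]
    - [0, -10, 23]
    - [0, -11.5, 26]
    - [0, -12.5, 28]
    - [0, -13, 29]
  yaw: [0, -0.03, -0.06, -0.09, -0.12, -0.15, -0.18, -0.2, -0.214, -0.214]
  gripper: [80, 60, 60, 60, 60, 60, 60, 60, 60, 60]
  force: 30

```text
clock: 2.58
tool_pos: [0.4365, 0.3724, 0.2526]
eef_rot: [0.041, 0.705, -0.042, 0.706]
contact_force: [-0.4, -0.1, 0.3]
opening: 0.602
```

```bash
python3 -c "
from go import *
rel([.5194,.2923,.15],-.112)"
```

```text
t 2.5833 tcp [0.4365 0.3724 0.2526] F [-0.4 -0.1  0.3] op 0.602 x [ 0.001 -0.002 -1.   ] y [ 0.117  0.993 -0.002] delta cm [10.29 -6.97  9.16] yaw -0.005 q7 0.44
```

apply_moves:
  delta_pos:
    - [1, -1, 1.5]
    - [2.5, -3, 4]
    - [4, -5, 6.5]
    - [6, -6.5, 8.5]
    - [8, -6.97, 9.16]
    - [9.5, -6.97, 9.16]
    - [10.3, -6.97, 9.16]
    - [10.3, -6.97, 9.16]
    - [10.3, -6.97, 9.16]
  yaw: [-0.005, -0.005, -0.005, -0.005, -0.005, -0.005, -0.005, -0.005, -0.005]
  gripper: [60, 60, 60, 60, 60, 60, 60, 60, 60]

```text
clock: 3.33
tool_pos: [0.5186, 0.2938, 0.1501]
eef_rot: [0.039, 0.706, -0.039, 0.706]
contact_force: [-0.4, -0.1, 0.3]
opening: 0.6
```

```bash
python3 -c "
from go import *
rel([.5194,.2923,.083],-.112)
for n,(x,y,w,h) in dict(side=(240,90,160,120),top=(200,90,140,130)).items():
    im=snapshot(n); cv2.imwrite(f'pics/{n}4.png',cv2.resize(im[y:y+h,x:x+w,::-1],None,fx=4.5,fy=4.5,interpolation=2))
"
```

```text
t 3.3333 tcp [0.5186 0.2938 0.1501] F [-0.4 -0.1  0.3] op 0.6 x [ 0.001 -0.001 -1.   ] y [ 0.11   0.994 -0.001] delta cm [ 6.71 -0.13  0.09] yaw 0.002 q7 0.58
```

View pics/side4.png

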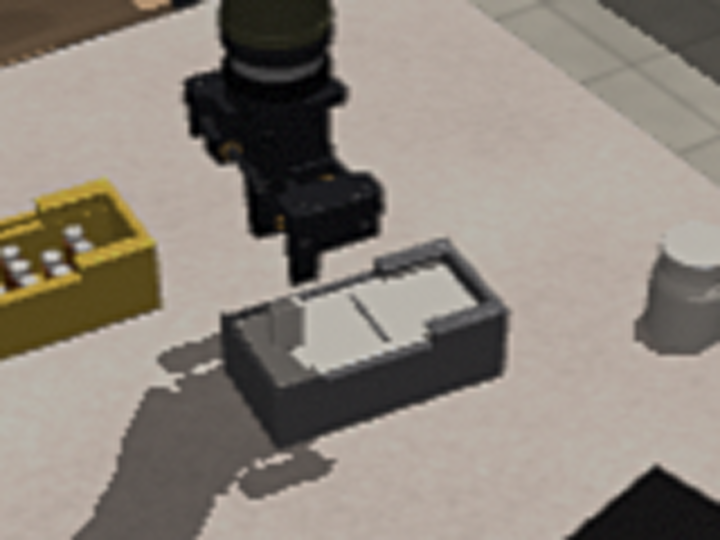

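View pics/top4.png

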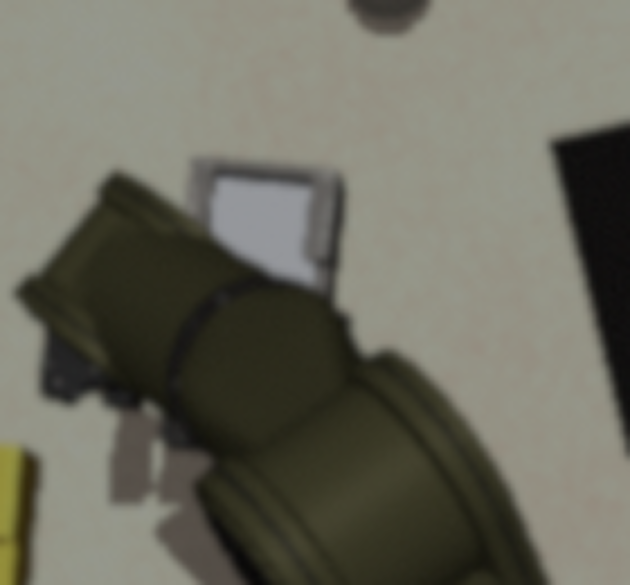

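```bash
python3 -c "
from go import *
s=get_state();M=R.from_quat(s['eef_rot']).as_matrix()
P=np.array([s['tool_pos']+M@[.014,y,0] for y in(-.043,-.026,.026,.043)])
print((topix('side',P)-[240,90])*4.5)
"
```

```text
[[309.19718634 288.88023863]
 [298.86032762 275.63955717]
 [268.27586634 236.46322689]
 [258.60150961 224.07109133]]
```

The side view shows the -y fingertip at crop (303,278). The model predicts (299–309, 276–289), so they agree. Next I'll descend to the tab and close.

apply_moves:
  delta_pos:
    - [1.5, -0.1, 0.1]
    - [3, -0.1, 0.1]
    - [4.5, -0.1, 0.1]
    - [5.7, -0.1, 0.1]
    - [6.5, -0.1, 0.1]
    - [6.7, -0.1, 0.1]
    - [6.7, -0.1, 0.1]
  yaw: [0, 0, 0, 0, 0, 0, 0]
  gripper: [60, 60, 60, 60, 60, 60, 60]

```text
clock: 4.02
tool_pos: [0.5204, 0.2929, 0.0839]
eef_rot: [0.039, 0.705, -0.039, 0.707]
contact_force: [0.3, 0.0, -0.2]
opening: 0.599
```

```bash
python3 -c "
from go import *
rel([.5194,.2923,.083],-.112)
for n,(x,y,w,h) in dict(side=(260,110,110,90)).items():
    im=snapshot(n); cv2.imwrite(f'pics/{n}5.png',cv2.resize(im[y:y+h,x:x+w,::-1],None,fx=6,fy=6,interpolation=2))
"
```

```text
t 4.0167 tcp [0.5204 0.2929 0.0839] F [ 0.3  0.  -0.2] op 0.599 x [ 0.003 -0.    -1.   ] y [ 0.11   0.994 -0.   ] delta cm [ 0.09 -0.07 -0.09] yaw 0.001 q7 0.55
```

View pics/side5.png

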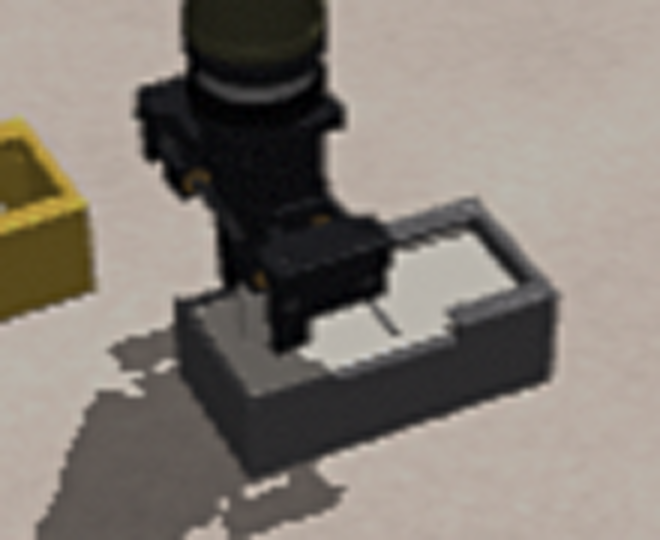

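The tab shows at crop (245,310), between the fingers. Closing now.

apply_moves:
  delta_pos:
    - [0, 0, 0]
    - [0, 0, 0]
    - [0, 0, 0]
    - [0, 0, 0]
    - [0, 0, 0]
    - [0, 0, 0]
    - [0, 0, 0]
    - [0, 0, 0]
  yaw: [0, 0, 0, 0, 0, 0, 0, 0]
  gripper: [0, 0, 0, 0, 0, 0, 0, 0]
  force: 30

```text
clock: 4.73
tool_pos: [0.5207, 0.2928, 0.0845]
eef_rot: [0.039, 0.705, -0.039, 0.707]
contact_force: [-0.5, -0.4, 2.1]
opening: 0.154
```

The opening is 13.6 mm, which matches the 14 mm tab, so it is gripped. Raising it 14 mm.

apply_moves:
  delta_pos:
    - [-0.3, 0, 0]
    - [-0.6, 0, 0]
    - [-0.9, 0, 0]
    - [-1.2, 0, 0]
    - [-1.4, 0, 0]
    - [-1.4, 0, 0]
    - [-1.4, 0, 0]
  yaw: [0, 0, 0, 0, 0, 0, 0]
  gripper: [0, 0, 0, 0, 0, 0, 0]

```text
clock: 5.32
tool_pos: [0.5207, 0.2925, 0.0986]
eef_rot: [0.039, 0.705, -0.039, 0.707]
contact_force: [0.7, -0.3, -3.0]
opening: 0.156
```

```bash
python3 -c "
from go import *
rel([.5207-.068*np.cos(.112),.2928+.068*np.sin(.112),.0985],-.112)
for n,(x,y,w,h) in dict(side=(260,110,110,90)).items():
    im=snapshot(n); cv2.imwrite(f'pics/{n}6.png',cv2.resize(im[y:y+h,x:x+w,::-1],None,fx=6,fy=6,interpolation=2))
"
```

```text
t 5.3167 tcp [0.5207 0.2925 0.0986] F [ 0.7 -0.3 -3. ] op 0.156 x [ 0.003 -0.001 -1.   ] y [ 0.111  0.994 -0.   ] delta cm [-0.01  0.04 -6.8 ] yaw 0.001 q7 0.55
```

View pics/side6.png

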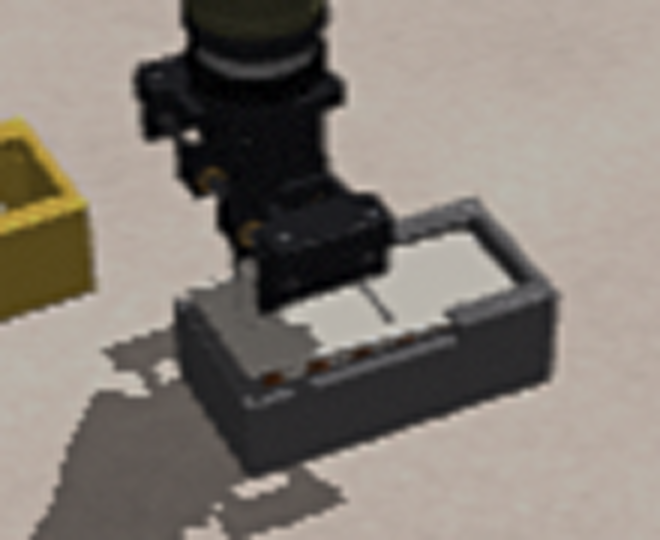

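The lid's near end is up and the vials show beneath it around crop (270–410, 340–380). Sliding it out 68 mm.

apply_moves:
  delta_pos:
    - [0, 0, -0.7]
    - [0, 0, -1.5]
    - [0, 0, -2.3]
    - [0, 0, -3.1]
    - [0, 0, -3.9]
    - [0, 0, -4.7]
    - [0, 0, -5.5]
    - [0, 0, -6.3]
    - [0, 0, -6.8]
    - [0, 0, -6.8]
  yaw: [0, 0, 0, 0, 0, 0, 0, 0, 0, 0]
  gripper: [0, 0, 0, 0, 0, 0, 0, 0, 0, 0]

```text
clock: 6.2
tool_pos: [0.4513, 0.3005, 0.0983]
eef_rot: [0.038, 0.705, -0.039, 0.707]
contact_force: [0.4, -0.4, 0.4]
opening: 0.154
```

```bash
python3 -c "
from go import *
rel([.5207-.068*np.cos(.112),.2928+.068*np.sin(.112),.0985],-.112)
for n,(x,y,w,h) in dict(side=(240,100,130,100)).items():
    im=snapshot(n); cv2.imwrite(f'pics/{n}7.png',cv2.resize(im[y:y+h,x:x+w,::-1],None,fx=6,fy=6,interpolation=2))
"
```

```text
t 6.2 tcp [0.4513 0.3005 0.0983] F [ 0.4 -0.4  0.4] op 0.154 x [ 0.002 -0.001 -1.   ] y [ 0.109  0.994 -0.001] delta cm [-0.02  0.01  0.18] yaw 0.003 q7 0.45
```

View pics/side7.png

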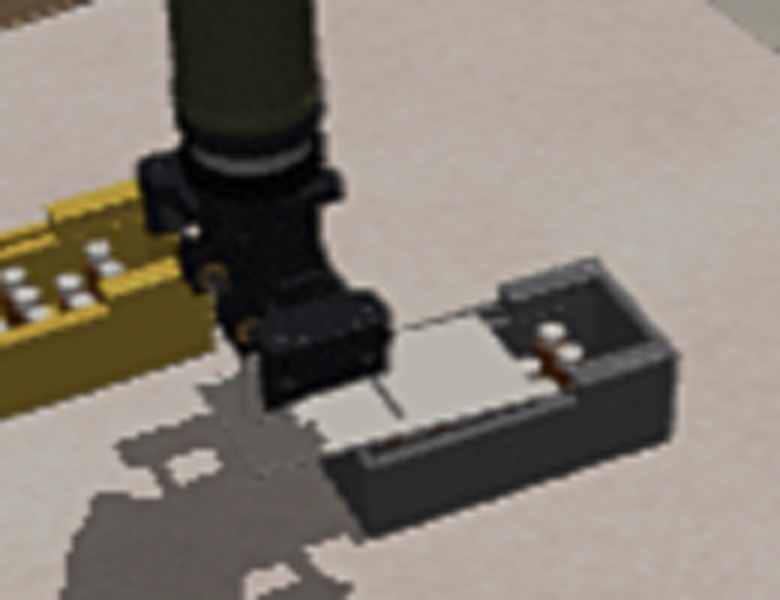

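The lid is out over the lip and its far edge is clear of the rails. Lifting.

apply_moves:
  delta_pos:
    - [-0.5, 0, 0]
    - [-1.2, 0, 0]
    - [-2.2, 0, 0]
    - [-3.4, 0, 0]
    - [-4.6, 0, 0]
    - [-5.8, 0, 0]
    - [-7, 0, 0]
    - [-8, 0, 0]
    - [-8.5, 0, 0]
    - [-8.5, 0, 0]
  yaw: [0, 0, 0, 0, 0, 0, 0, 0, 0, 0]
  gripper: [0, 0, 0, 0, 0, 0, 0, 0, 0, 0]
  force: 40

```text
clock: 7.08
tool_pos: [0.4528, 0.3008, 0.1849]
eef_rot: [0.039, 0.704, -0.039, 0.708]
contact_force: [0.1, -0.2, -0.7]
opening: 0.149
```

```bash
python3 -c "
from go import *
rel([.5455,-.0344,.183],.215)
for n,(x,y,w,h) in dict(side=(220,60,150,130)).items():
    im=snapshot(n); cv2.imwrite(f'pics/{n}8.png',cv2.resize(im[y:y+h,x:x+w,::-1],None,fx=4.5,fy=4.5,interpolation=2))
"
```

```text
t 7.0833 tcp [0.4528 0.3008 0.1849] F [ 0.1 -0.2 -0.7] op 0.149 x [ 0.005  0.001 -1.   ] y [0.11  0.994 0.001] delta cm [  0.2 -32.3  12.9] yaw -0.325 q7 0.5
```

View pics/side8.png

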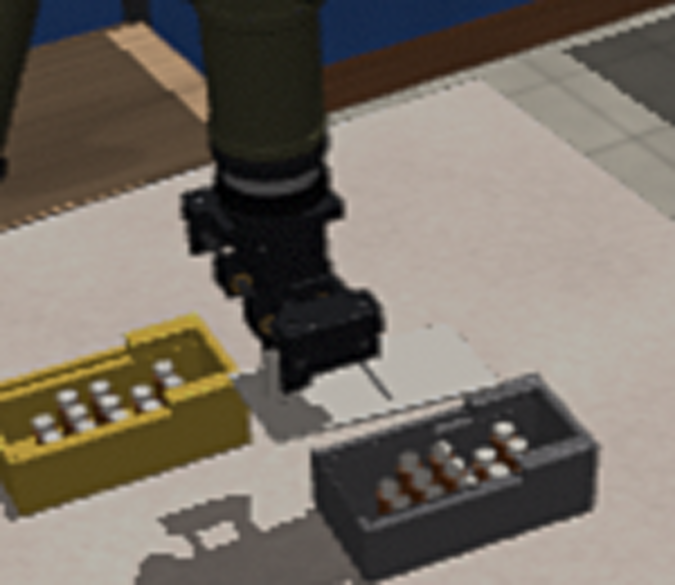

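apply_moves:
  delta_pos:
    - [0, -0.7, 0.3]
    - [0, -2, 0.9]
    - [0, -4, 1.8]
    - [0, -6.5, 2.8]
    - [0, -9, 3.8]
    - [0, -11.5, 4.8]
    - [0, -14, 5.8]
    - [0, -16, 6.6]
    - [0, -17.5, 7.2]
    - [0, -18, 7.4]
  yaw: [0, -0.02, -0.05, -0.08, -0.12, -0.15, -0.18, -0.2, -0.22, -0.22]
  gripper: [0, 0, 0, 0, 0, 0, 0, 0, 0, 0]

```text
clock: 7.97
tool_pos: [0.5063, 0.1088, 0.1833]
eef_rot: [-0.038, 0.705, 0.036, 0.707]
contact_force: [0.3, -0.5, -0.9]
opening: 0.157
```

```bash
python3 -c "
from go import *
rel([.5455,-.0344,.17],.215)"
```

```text
t 7.9667 tcp [0.5063 0.1088 0.1833] F [ 0.3 -0.5 -0.9] op 0.157 x [ 0.002 -0.003 -1.   ] y [-0.105  0.994 -0.003] delta cm [  1.38 -14.65   2.39] yaw -0.11 q7 0.97
```

apply_moves:
  delta_pos:
    - [0, -0.7, 0.1]
    - [0, -2, 0.3]
    - [0, -4, 0.6]
    - [0, -6.5, 1]
    - [0, -9, 1.5]
    - [0, -11, 1.8]
    - [0, -13, 2.1]
    - [0, -14.2, 2.3]
    - [0, -14.6, 2.4]
    - [0, -14.6, 2.4]
  yaw: [0, -0.02, -0.04, -0.06, -0.08, -0.1, -0.11, -0.11, -0.11, -0.11]
  gripper: [0, 0, 0, 0, 0, 0, 0, 0, 0, 0]

```text
clock: 8.8
tool_pos: [0.5455, -0.0342, 0.1836]
eef_rot: [-0.076, 0.703, 0.074, 0.704]
contact_force: [-1.1, -0.1, -1.6]
opening: 0.157
```

```bash
python3 -c "
from go import *
rel([.5455,-.0344,.06],.215)
for n,(x,y,w,h) in dict(side=(290,110,160,150),top=(280,90,140,130)).items():
    im=snapshot(n); cv2.imwrite(f'pics/{n}9.png',cv2.resize(im[y:y+h,x:x+w,::-1],None,fx=4,fy=4,interpolation=2))
"
```

```text
t 8.8 tcp [ 0.5455 -0.0342  0.1836] F [-1.1 -0.1 -1.6] op 0.157 x [ 0.002 -0.003 -1.   ] y [-0.212  0.977 -0.003] delta cm [12.36  0.02 -0.02] yaw -0.002 q7 1.32
```

View pics/side9.png

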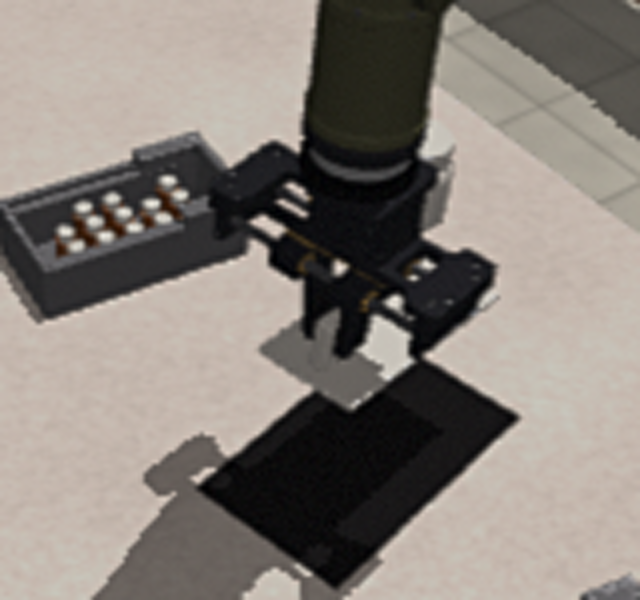

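View pics/top9.png

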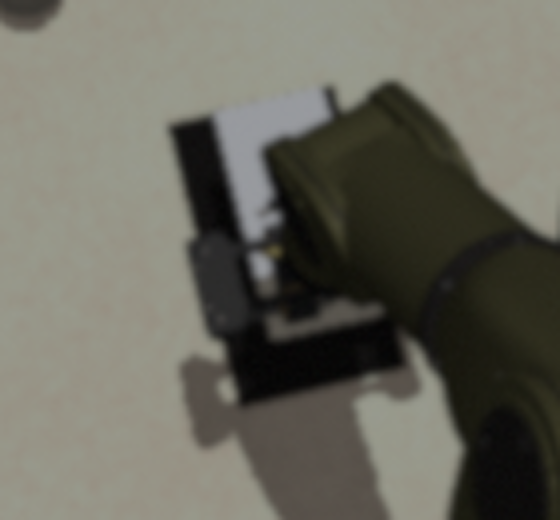

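The lid is level and lined up over the mat. The top view's slight up-right offset fits parallax from its height. Lowering.

apply_moves:
  delta_pos:
    - [1, 0, 0]
    - [2.5, 0, 0]
    - [4, 0, 0]
    - [5.5, 0, 0]
    - [7, 0, 0]
    - [8.5, 0, 0]
    - [10, 0, 0]
    - [11.2, 0, 0]
    - [12, 0, 0]
    - [12.3, 0, 0]
  yaw: [0, 0, 0, 0, 0, 0, 0, 0, 0, 0]
  gripper: [0, 0, 0, 0, 0, 0, 0, 0, 0, 0]

```text
clock: 9.73
tool_pos: [0.5445, -0.0309, 0.0593]
eef_rot: [-0.078, 0.703, 0.077, 0.703]
contact_force: [-0.4, 0.1, -0.1]
opening: 0.153
```

```bash
python3 -c "
from go import *
rel([.5455,-.0344,.0375],.215)
for n,(x,y,w,h) in dict(side=(290,110,160,150)).items():
    im=snapshot(n); cv2.imwrite(f'pics/{n}10.png',cv2.resize(im[y:y+h,x:x+w,::-1],None,fx=4,fy=4,interpolation=2))
"
```

```text
t 9.7333 tcp [ 0.5445 -0.0309  0.0593] F [-0.4  0.1 -0.1] op 0.153 x [-0.001 -0.001 -1.   ] y [-0.217  0.976 -0.001] delta cm [ 2.18 -0.36  0.02] yaw 0.004 q7 1.2
```

View pics/side10.png

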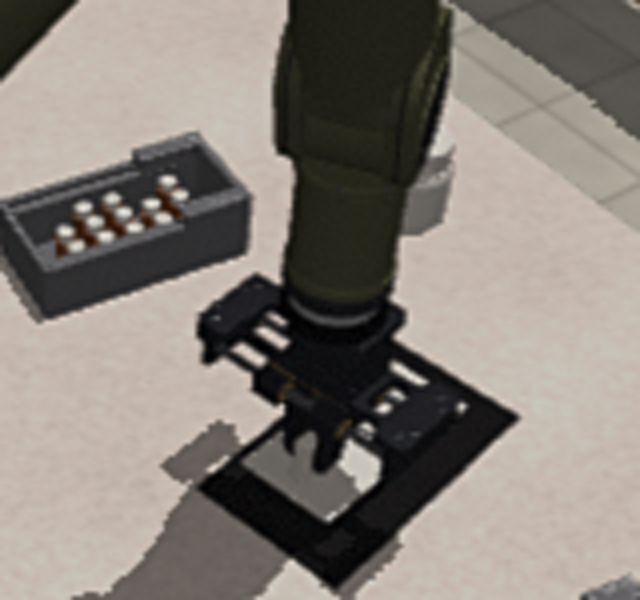

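Not touching yet, and the lid is well centred. Lowering the last 22 mm slowly.

apply_moves:
  delta_pos:
    - [0.4, -0.3, 0]
    - [0.8, -0.3, 0]
    - [1.1, -0.3, 0]
    - [1.4, -0.3, 0]
    - [1.6, -0.3, 0]
    - [1.8, -0.3, 0]
    - [1.95, -0.3, 0]
    - [2.05, -0.3, 0]
    - [2.15, -0.3, 0]
    - [2.15, -0.3, 0]
  yaw: [0, 0, 0, 0, 0, 0, 0, 0, 0, 0]
  gripper: [0, 0, 0, 0, 0, 0, 0, 0, 0, 0]

```text
clock: 10.62
tool_pos: [0.5454, -0.0341, 0.038]
eef_rot: [-0.078, 0.703, 0.077, 0.703]
contact_force: [-1.9, -1.2, 2.0]
opening: 0.156
```

```bash
python3 -c "
from go import *
rel([.5455,-.0344,.0375],.215)
for n,(x,y,w,h) in dict(side=(320,170,110,90)).items():
    im=snapshot(n); cv2.imwrite(f'pics/{n}11.png',cv2.resize(im[y:y+h,x:x+w,::-1],None,fx=6,fy=6,interpolation=2))
"
```

```text
t 10.6167 tcp [ 0.5454 -0.0341  0.038 ] F [-1.9 -1.2  2. ] op 0.156 x [-0.    -0.001 -1.   ] y [-0.217  0.976 -0.001] delta cm [ 0.05 -0.03  0.  ] yaw 0.003 q7 1.18
```

View pics/side11.png

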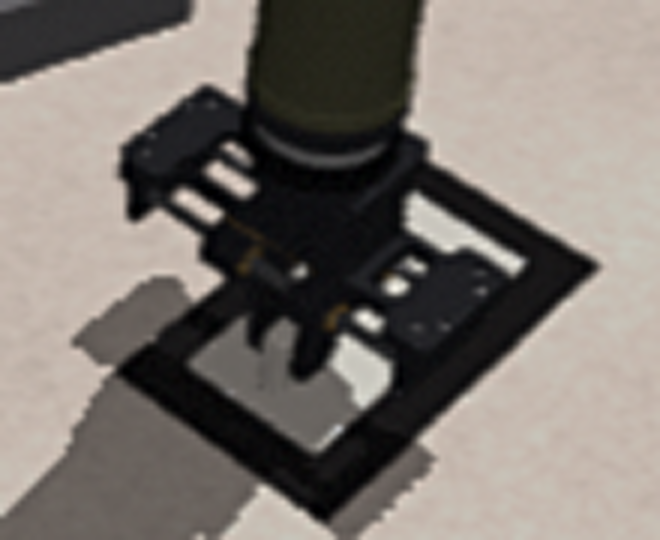

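apply_moves:
  delta_pos:
    - [0.08, 0, 0]
    - [0.12, 0, 0]
    - [0.12, 0, 0]
    - [0.1, 0, 0]
    - [0.05, 0, 0]
    - [0, 0, 0]
    - [0, 0, 0]
    - [0, 0, 0]
    - [0, 0, 0]
    - [0, 0, 0]
  yaw: [0, 0, 0, 0, 0, 0, 0, 0, 0, 0]
  gripper: [0, 0, 0, 20, 30, 45, 60, 60, 60, 60]

```text
clock: 11.5
tool_pos: [0.5454, -0.034, 0.0379]
eef_rot: [-0.078, 0.703, 0.077, 0.703]
contact_force: [-0.9, -0.3, -0.4]
opening: 0.602
```

apply_moves:
  delta_pos:
    - [-0.5, 0, 0]
    - [-1.5, 0, 0]
    - [-3, 0, 0]
    - [-5, 0, 0]
    - [-7.5, 0, 0]
    - [-10, 0, 0]
    - [-12.5, 0, 0]
    - [-14.5, 0, 0]
    - [-15, 0, 0]
    - [-15, 0, 0]
  yaw: [0, 0, 0, 0, 0, 0, 0, 0, 0, 0]
  gripper: [60, 60, 60, 60, 60, 60, 60, 60, 60, 60]

```text
clock: 12.33
tool_pos: [0.5464, -0.0339, 0.1899]
eef_rot: [-0.078, 0.702, 0.076, 0.704]
contact_force: [-0.3, -0.2, -0.1]
opening: 0.602
```

```bash
python3 -c "
from go import *
rel([.45,-.0344,.2],.215)
for n,(x,y,w,h) in dict(side=(290,110,200,200),top=(280,90,140,130)).items():
    im=snapshot(n); cv2.imwrite(f'pics/{n}12.png',cv2.resize(im[y:y+h,x:x+w,::-1],None,fx=3 if n=='side' else 4,fy=3 if n=='side' else 4,interpolation=2))
"
```

```text
t 12.3333 tcp [ 0.5464 -0.0339  0.1899] F [-0.3 -0.2 -0.1] op 0.602 x [ 0.004 -0.001 -1.   ] y [-0.216  0.976 -0.002] delta cm [-1.04  2.04 -9.42] yaw 0.003 q7 1.32
```

View pics/side12.png

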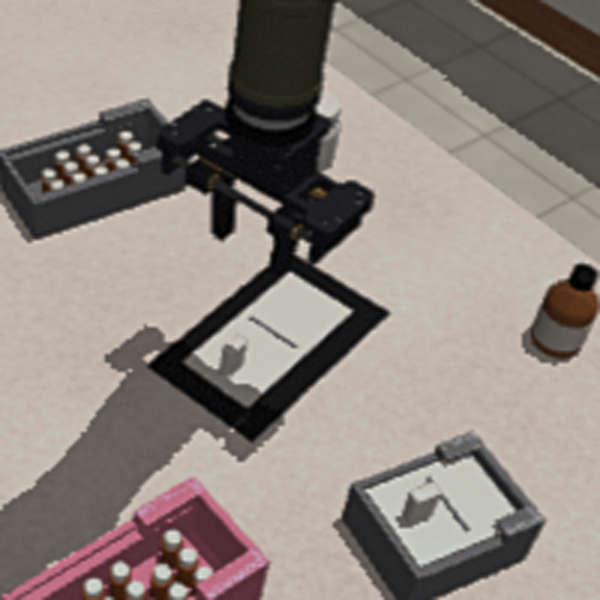

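The lid lies flat, tab up and centred on the mat. The short box is untouched. One numeric check, then hand in.

```bash
python3 -c "
from go import *
snapshot('side')
for t,z in(('long_lid_mid',.0055),('mat',0),('short_lid_mid',.0525)):
    print(t,[(round(s['score'],2),atz('side',[s['pixel']],z).round(3)) for s in spot_point(t,'side')[:2]])
print(np.abs(get_state()['qd']).max(),get_state()['contact_force'])
print(finish_job())
"
```

```text
long_lid_mid [(0.85, array([[ 0.595, -0.028,  0.005]])), (0.69, array([[ 0.603, -0.273,  0.005]]))]
mat [(0.71, array([[ 0.606, -0.012,  0.   ]]))]
short_lid_mid [(0.98, array([[ 0.572, -0.283,  0.053]]))]
0.005199133600749609 [0.43872877 0.39049529 0.18020673]
the job is handed in; nothing more can be done
None
```

The long box is open: I gripped the tab, raised it 14 mm, and slid the lid about 70 mm over the lip. I then lifted it clear and lowered it onto the mat with the hand still on the tab. After releasing it and backing off to about 19 cm, I handed the job in at about 12.5 s. `finish_job()` reports no verdict.

**Last checks:**
- **Lid:** the final side picture shows it flat, tab up and inside the mat's border. I did not measure its tilt or height.
- **Centring:** the measurements disagree somewhat. The point detector puts the lid's centre about 20 mm from the mat's detected centre and about 16 mm from the fitted one. My fitted poses and the arm's position put it within a few mm. All are under the 50 mm limit.
- **Short box:** I never went near it, and its lid looks in place. The detector read it within about 6–7 mm of its first reading, which is about the detector's own error.
- **Contact:** the force reading was about zero and the arm was still.

The first box fits from the top camera failed because the masks were bad. I used the side-camera fit instead, and the first top-view outline agreed with it to within a few mm.

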